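# Click a thread reel's end flange home in the bench pliers

## Robot

A 7-joint arm with a two-finger parallel gripper is mounted at the origin on the work surface; the furniture and walls round the work are solid. World frame = base frame: x ahead of the robot, y to its left, z up, the work surface at z = 0. Lengths are in mm, angles in rad, forces in N, time in s.
With the tool pointing down it reaches from about 400 to 850 mm from the base axis. Payload 4.5 kg.
Tool frame: the origin (TCP) lies midway between the tips of the shut fingers; the grasp point (between the pads) lies 19 mm behind it; z points along the fingers, y is the direction in which the jaws open and shut (so a half turn about z gives the same grasp; the last joint's range is limited). The gripper opens to 85 mm and grips with 20 to 120 N. Pads are 22 mm wide; open, the fingers measure 114 mm over their backs; the gripper's body (76 mm by 85 mm) begins 54 mm behind the grasp point. The pads swing forward as they close: fully open they stand 13 mm farther back than shut.
Start: joints at [-1.221, 0.689, -0.195, 1.565, 0.157, 0.902, -0.215], TCP at [194.092, 594.126, 204.917] pointing down, gripper open.
Joint ranges: [-3.01, 3.01], [-0.46, 2.08], [-1.47, 1.51], [0.13, 2.56], [-1, 4.14], [0.04, 2.09], [-2.66, 2.66]. Speed limits (rad/s): [2.57, 2.57, 3.14, 3.14, 3.14, 3.14, 3.14].

## Interface

Orientations are given as a unit quaternion [x, y, z, w].
In Python, from bench import * gives the robot as it stands. Calls block until the motion is done:
- move_pose(position, orientation): joint-space move of the TCP to a pose.
- move_straight(position, frame=None, v=150, guard=None): straight line of the TCP; frame=None keeps the orientation; v is the mean speed in mm/s. With guard (N) it stops when the force on the tool has changed by that much, and returns True; else False.
- movej(angles): joint-space move.
- open_gripper() and grasp(f_grip=None): open the fingers fully, or close them until they stop; f_grip is the grip in N (None keeps the last).
- dwell(seconds).
- inverse_kinematics(position, orientation): joint angles nearest the present ones, or None.
- camera(name): name is "scene" or "top"; returns the picture (384x512x3 uint8, red, green, blue); there is no depth.
- camera_params(name): a dict with "vfov" (degrees; the focal length in pixels is half the picture's height over the tangent of half this angle, whatever the lens; pixels are square), "cx", "cy" (the principal point, pixels), "k1" (the pictures are not rectified: a ray, as slopes to the right and down, at radius r is drawn at 1 + k1 r^2 times it, then the intrinsics apply), "rvec" (rotation vector, rad) and "tvec" (3), from world to camera coordinates, as OpenCV has them. Camera axes: x right, y down, z forward; pixel columns grow to the right and rows downward; lengths in mm; the calibration is good to about 2 mm. A picture is of the moment at which its call begins. camera_params takes no time and is no camera call.
A pose or a line that the arm cannot do raises PlanningError and nothing moves.
- sign_off(): hands the job in, once; it reports no verdict.
Readings, each from a call of its own:
- read_time_s(): time.
- read_qpos(): joint angles.
- read_joint_vel(): joint speeds.
- read_joint_torque(): joint torques, N m.
- read_eef_pos(): TCP position.
- read_tool_rot(): TCP orientation.
- read_force(): force on the tool from outside, world axes, zero at the start.
- read_moment(): the same for the moment, N m.
- read_gripper_width(): opening from 0.0 (shut) to 1.0 (fully open).
Only numpy, scipy, OpenCV 4.12 (cv2) and the standard library are available. Lean on these libraries where they do the work, as an engineer would, in place of code of your own. Each camera call takes 0.05 s, during which the arm holds its last target.

## Task

Thumb the keeper off the latched bench pliers so that their handles spring open, lay the empty thread reel whose end flange stands proud in the saddles between the jaws and let go of it, then squeeze the two handles together until the flange clicks fully home. Let the handles spring open again, take the closed reel out and lay it on its side in the free end of the wooden tray, parallel to the two finished ones. Leave the finished reels and the other things on the bench where they are.

Things in the scene. Friction and masses are not known exactly. Their poses are not given: they have to be found in the camera images.
- reel: Dark grey plastic two-part thread reel lying on its side, axis = y; 47 g. Barrel 24 across, y = -22 to 22 mm: grip it there. Hexagonal flanges 5 thick, 34 across flats, 39 across corners (it rests on a flat, no rolling): fixed one at y = -27 to -22, push-on end at y = 28 to 33 while proud (60 over all, 6 mm gap, white neck), 22 to 27 when home. Origin: underside, below the barrel's middle.
- reel_axis (a point): Middle of the reel's barrel, on its axis, 17 mm above the underside; axes as reel.
- reel_end (a joint): Travel of the reel's push-on end along its axis: 0 = proud, 0.006 m = home. A snap bead resists: pressing force rises to about 26 N after some 1 to 1.5 mm, then falls; past half way the end jumps home and stays. Let go earlier and it springs back.
- nest (a point): Where the middle of a seated reel's axis lies in the pliers, 57 mm above the bench. x: from pivot to jaws; y: along the jaws' closing and the seated reel's axis (either way round); z up. Two saddles at |y| = 16 to 34 mm cradle the flanges, underside 40 mm above the bench; their cheeks, sloping 60 deg, rise 11 mm and centre it in x. Between the saddles there is only a 14 mm wide web, top at 36 mm.
- pliers: Stand of the bench pliers, screwed down: grey plate 150x86x6 mm, pillar and saddles. Origin: on the bench below the pivot; x points to the jaws, nest at x = 70 mm; the handles run to x = -168 mm. Jaws: steel bars at z = 50 to 64 mm, bowed out to |y| = 50 (open 62), domed pads 17 across at x = 70. Between the pads: 50 mm + 140 mm x mean lever angle (rad): 50 latched, 74 open.
- lever_a (a joint): Angle of the handle on the pliers' +y side, rad: 0 latched shut, 0.17 sprung fully open. A spring opens it (about 0.3 to 0.5 N m, 3 to 4 N at the grip place). Both levers cross at the pivot and turn independently. The pads touch a proud reel at about 0.07 (mean of both); its end is home at about 0.03. At the click each grip place carries about 20 N.
- lever_b (a joint): The same for the handle on the pliers' -y side.
- lever_a_grip (a point): Grip place on handle a, middle of its section, 57 mm above the bench, 115 mm behind the pivot. Each handle is a straight black-dipped bar 9 wide, 14 high, 72 to 168 mm behind the pivot, free underneath and outside. Squeeze both from above with the fingers outside: 65 mm over both when open, 33 when the reel is home, 26 latched.
- lever_b_grip (a point): The same on handle b.
- keeper (a joint): Turn of the keeper, a small steel hook lying on the handle ends, rad: 0 hooked (starts within 0.06), over 0.4 clear, 1.3 fully away. Pivoted on handle a 155 mm behind the pliers' pivot, it holds a pin of handle b. Push its stud straight away from the jaws (-x of the pliers) by 20 to 30 mm with a few N; once free a light spring swings it clear and the handles spring open at once.
- keeper_stud (a point): Keeper's upright thumb stud: on its axis, 90 mm above the bench. Stud 8 to 11 mm thick, from 68 to 97 mm above the bench, 34 mm from the keeper's pivot. Handle tops are at 64 mm, the pin beside it reaches 75 mm; above that the space on the jaw side of the stud is free.
- tray: Low open tray of pale wood, 202 (x) x 96 (y) x 22 mm, walls and floor 6 mm, screwed down. Origin under its middle. Two finished reels (54 long, no gap) lie across it at x = -55 and -5 mm; the +x end is free.
- tray_free (a point): Middle of the tray's free place, x = +55 mm, 17 mm above the tray's floor: where the middle of the reel's axis belongs. Axes as the tray; the reel's axis lies along y.
- reel_done1: Finished reel in the tray, same make, both flanges home. Origin on its underside below the middle, y along its axis.
- reel_done2: The other finished reel, next to the free place.
- tape_measure: Bystander: round red spring tape measure, lying flat, 51x66x19 mm. Origin at the middle of its underside.
- beeswax: Bystander: yellow-brown puck of beeswax, 38 across, 12 mm high. Origin at the middle of its underside.
- spool_tall: Bystander: white cotton-wound spool standing upright, 44 across, 60 mm high. Origin at the middle of its underside.
- linen_tape: Bystander: roll of buff linen tape lying flat, 66 across, 19 mm high. Origin at the middle of its underside.
Things that resemble listed ones, but are neither listed nor needed, are in the scene too. What is shaped like the reel but blue is not meant.

How it is judged:
By the outcome, as a careful person would: the job done as asked, in the order asked, and still so for the second after the job is handed in, with the robot touching nothing.
It also fails if it takes over 72 s, if anything falls off the work surface, if the arm or the gripper's body presses on something with over 40 N, if the wrist force passes 120 N, or if a joint passes its speed limit or range.

## Working session

There is one attempt and no reset: what is moved stays moved. The work goes in short steps, each a Python script; the robot and the scene stay as the last script left them, time stands still between calls to the robot, and variables do not carry over. Pictures are saved under pics/ and viewed, and the job is handed in when it is done.

```bash
ls; mkdir -p pics; python3 - <<'E'
from bench import *
import cv2
for n in("scene","top"):
    im=camera(n); cv2.imwrite(f"pics/{n}0.png",im[:,:,::-1]); print(camera_params(n))
print(read_time_s(),read_tool_rot(),read_force())
E
```

```text
pics
{'vfov': 46.021927975710305, 'cx': 251.60952291873244, 'cy': 189.86380028707094, 'k1': -0.15020762264591453, 'rvec': array([ 1.91474168, -0.67140795,  0.43749986]), 'tvec': array([-397.84537379,  242.44531661, 1155.36542763])}
{'vfov': 52.236870234805124, 'cx': 255.17525013753033, 'cy': 189.6291871359793, 'k1': -0.05825909258977822, 'rvec': array([ 2.21175947, -2.15081479,  0.09608536]), 'tvec': array([   5.29466935,  563.03320354, 1099.53000891])}
0.1 [ 1.57221056e-01  9.87563083e-01 -8.31084992e-04 -8.13418021e-05] [-0.52509263  0.29852914 -0.31359987]
```

View pics/scene0.png

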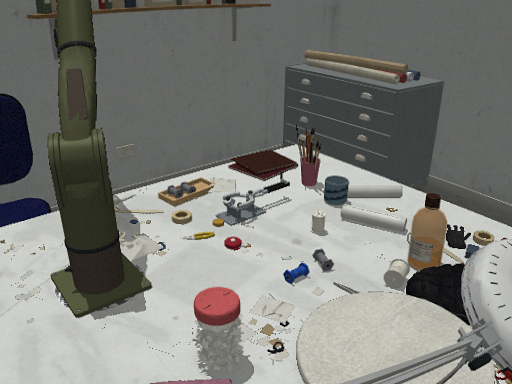

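View pics/top0.png

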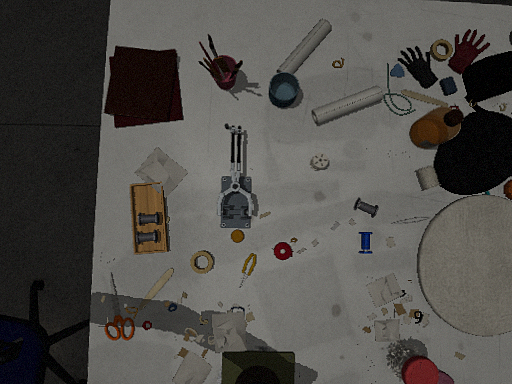

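```bash
cat > h.py <<'E'
import numpy as np, cv2
from bench import *
from scipy.spatial.transform import Rotation as R
def K(p):
    f=192/np.tan(np.radians(p['vfov'])/2); return f
def ray(n,uv):
    p=camera_params(n); f=K(p)
    d=np.array([(uv[0]-p['cx'])/f,(uv[1]-p['cy'])/f]); s=d.copy()
    for _ in range(30): s=d/(1+p['k1']*(s@s))
    Rm=cv2.Rodrigues(p['rvec'])[0]; c=-Rm.T@p['tvec']
    return c,Rm.T@np.array([s[0],s[1],1])
def onz(n,uv,z):
    c,d=ray(n,uv); return c+d*(z-c[2])/d[2]
def proj(n,P):
    p=camera_params(n); f=K(p)
    q=cv2.Rodrigues(p['rvec'])[0]@np.asarray(P,float)+p['tvec']; s=q[:2]/q[2]
    s=s*(1+p['k1']*(s@s)); return s*f+[p['cx'],p['cy']]
def tri(uvs,uvt):
    c1,d1=ray('scene',uvs); c2,d2=ray('top',uvt)
    A=np.stack([d1,-d2],1); t=np.linalg.lstsq(A,c2-c1,rcond=None)[0]
    a=c1+d1*t[0]; b=c2+d2*t[1]; return (a+b)/2, np.linalg.norm(a-b)
def crop(n,name,x0,y0,x1,y1,s,im=None):
    if im is None: im=camera(n)
    cv2.imwrite(f'pics/{name}.png',cv2.resize(im[y0:y1,x0:x1,::-1],None,fx=s,fy=s,interpolation=cv2.INTER_CUBIC)); return im
def q_down(yaw):  # tool z down; tool y axis (jaw direction) at world angle yaw
    y=np.array([np.cos(yaw),np.sin(yaw),0]); z=np.array([0,0,-1.]); x=np.cross(y,z)
    return R.from_matrix(np.stack([x,y,z],1)).as_quat()
E
python3 - <<'E'
from h import *
for n in('scene','top'): print(n,proj(n,read_eef_pos()),proj(n,[0,0,0]),proj(n,[500,0,0]),proj(n,[500,200,0]))
print(read_eef_pos(),read_qpos(),read_gripper_width())
for nm,uv,z in [('reel',(366,207),17),('plpiv',(235,187),60),('tray',(150,217),20)]: print(nm,onz('top',uv,z))
im=cv2.imread('pics/top0.png')[:,:,::-1]; np.save('t0.npy',im)
crop('top','c_reel',330,180,410,260,8,im); crop('top','c_pl',190,115,280,240,5,im); crop('top','c_tray',115,170,185,260,6,im)
im=cv2.imread('pics/scene0.png')[:,:,::-1]
crop('scene','s_pl',150,150,300,260,5,im);crop('scene','s_reel',270,235,350,295,8,im)
E
```

```text
scene [ 81.29716788 138.030123  ] [ 99.73885828 282.41315186] [248.96997594 225.38037431] [213.41262893 203.45596299]
top [ 12.91300871 329.7675298 ] [257.03215746 387.09203274] [261.74018003 211.91512285] [193.18302842 209.97200546]
[193.95540442 593.47580998 204.15577665] [-1.22119581  0.6899045  -0.19451086  1.56626074  0.15726722  0.90248398
 -0.21510317] 1.0021090009124005
reel [ 521.83832864 -300.77956245   17.        ]
plpiv [565.3531069   77.32204802  60.        ]
tray [475.71811233 320.28297217  20.        ]
```

View pics/c_reel.png

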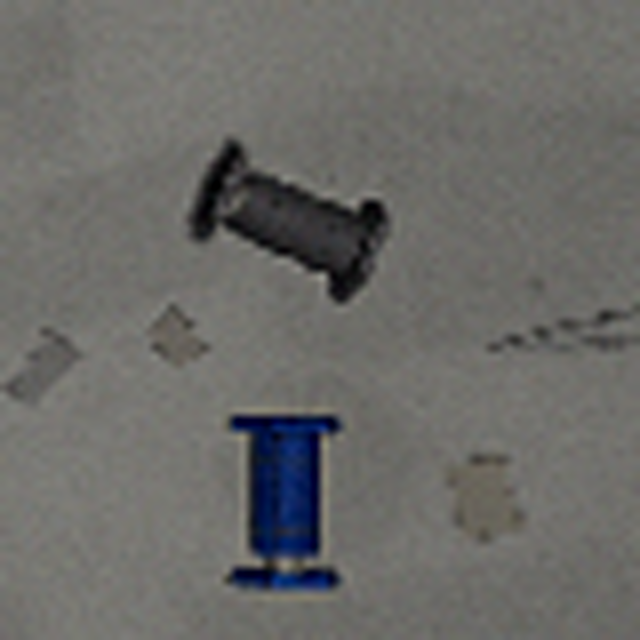

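View pics/c_pl.png

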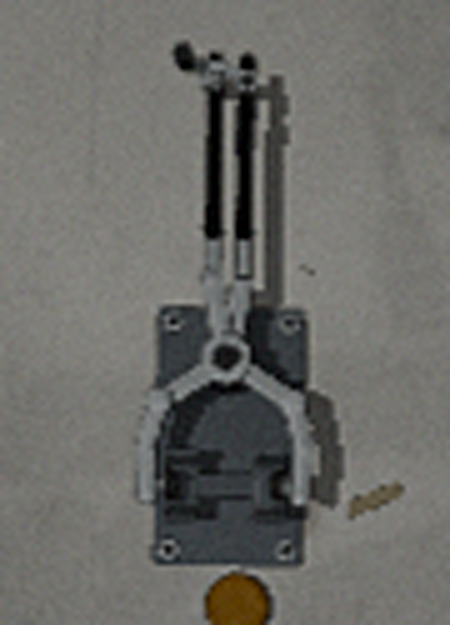

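View pics/c_tray.png

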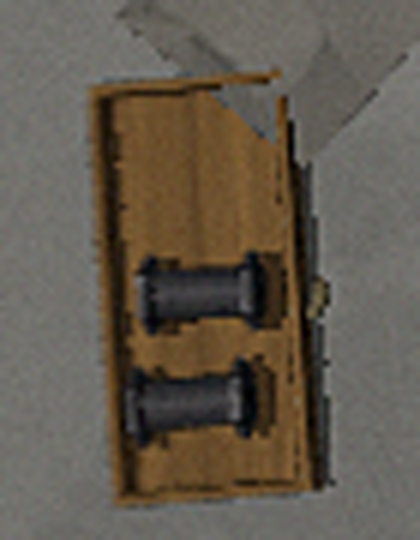

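View pics/s_pl.png

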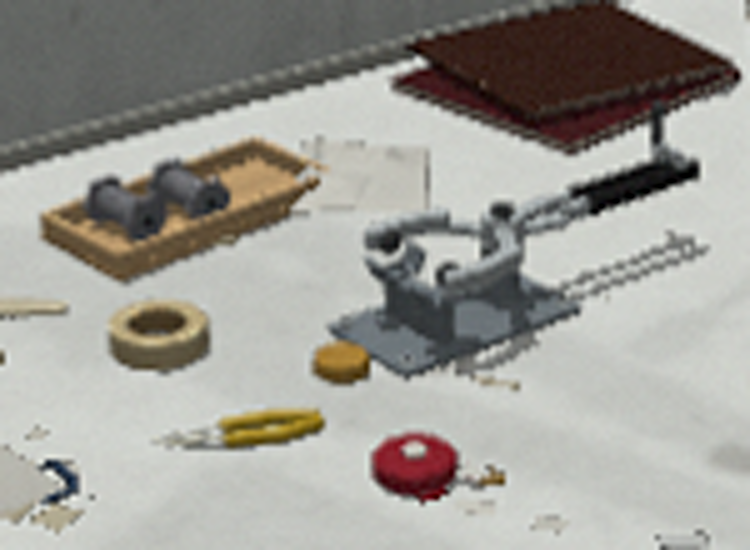

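View pics/s_reel.png

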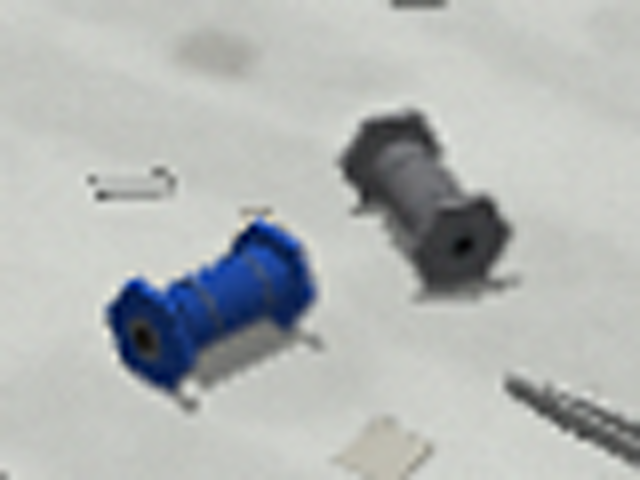

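```bash
python3 - <<'E'
from h import *
C=lambda x0,y0,s:(lambda x,y:((x+.5)/s-.5+x0,(y+.5)/s-.5+y0))
pl=C(190,115,5); sp=C(150,150,5); tr=C(115,170,6)
P=lambda v:np.round(v,1)
S=[onz('top',pl(*c),6) for c in [(173,321),(290,323),(168,549),(287,550)]]
for s in S: print('screw',P(s))
d=(S[2]+S[3]-S[0]-S[1])/2; print('dir',np.degrees(np.arctan2(d[1],d[0])),np.linalg.norm(d), 'ctr',P(sum(S)/4))
d2=(S[1]+S[3]-S[0]-S[2])/2; print('ydir',np.degrees(np.arctan2(d2[1],d2[0])),np.linalg.norm(d2))
print('pivot tri',tri(sp(503,210),pl(228,355)))
for z in(64,70,75): print(z,P(onz('top',pl(228,355),z)),P(onz('scene',sp(503,210),z)))
print('saddles',P(onz('top',pl(232,485),40)))
print('stud top',tri(sp(657,107),pl(182,52)),P(onz('top',pl(182,50),97)))
print('stud bottom scene',P(onz('scene',sp(656,160),68)))
print('handle ends b,a', P(onz('top',pl(215,60),64)),P(onz('top',pl(248,62),64)))
print('handles at collar', P(onz('top',pl(213,238),64)),P(onz('top',pl(245,238),64)))
# tray rim top corners
T=[onz('top',tr(*c),22) for c in [(92,88),(282,72),(117,505),(318,488)]]
for t in T: print('tray',P(t))
print('mid',P(sum(T)/4)); 
u=(T[0]+T[1]-T[2]-T[3])/2; w=(T[0]+T[2]-T[1]-T[3])/2
print(np.linalg.norm(u),np.degrees(np.arctan2(u[1],u[0])),np.linalg.norm(w),np.degrees(np.arctan2(w[1],w[0])))
for e in [((150,290),(252,288)),((138,405),(245,395))]:
  a,b=[onz('top',tr(*c),27) for c in e]; print('done',P((a+b)/2),np.linalg.norm(a-b),np.degrees(np.arctan2(*(a-b)[[1,0]])))
# reel mask
im=np.load('t0.npy')[180:260,330:410].astype(int); g=im.max(2)
m=((g<75)).astype(np.uint8); m[48:]=0
n,l,st,ce=cv2.connectedComponentsWithStats(m); k=1+st[1:,4].argmax(); print(st[k],ce[k])
q=np.argwhere(l==k)[:,::-1]+[330,180]
W=np.array([onz('top',x,20)[:2] for x in q]); c=W.mean(0); ev,E=np.linalg.eigh(np.cov((W-c).T)); ax=E[:,1]; t=(W-c)@ax
print('reel',c,ax,np.degrees(np.arctan2(ax[1],ax[0])),t.min(),t.max(),'center mid',c+ax*(t.min()+t.max())/2)
rc=C(330,180,8); 
for p in[(205,218),(228,152),(345,292),(375,210),(240,195),(340,248),(265,175),(225,213),(362,215),(335,270)]: print(p,P(onz('top',rc(*p),17)))
E
```

```text
screw [593.3 112.2   6. ]
screw [594.   43.9   6. ]
screw [460.7 110.6   6. ]
screw [462.   41.8   6. ]
dir -179.19249484170987 132.30544866684494 ctr [527.5  77.1   6. ]
ydir -89.11618135508357 68.55622077036845
pivot tri (array([567.46081342,  76.92448442,  71.43770615]), np.float64(1.8950804757767157))
64 [568.9  76.7  64. ] [576.7  89.9  64. ]
70 [568.3  76.4  70. ] [568.6  79.8  70. ]
75 [567.9  76.2  75. ] [561.9  71.5  75. ]
saddles [497.8  73.3  40. ]
stud top (array([730.67715201, 106.04528892,  94.83951577]), np.float64(1.1827222363856704)) [731.7 105.6  97. ]
stud bottom scene [708.1  81.8  68. ]
handle ends b,a [734.8  89.4  64. ] [734.2  70.8  64. ]
handles at collar [634.   87.1  64. ] [634.5  69.4  64. ]
tray [568.2 382.8  22. ]
tray [578.4 291.2  22. ]
tray [369.9 360.6  22. ]
tray [381. 265.  22.]
mid [474.4 324.9  22. ]
199.2724398116024 6.967107571770983 94.15432117241096 96.5130626575298
done [473.4 323.9  27. ] 48.779678887389416 92.83628409509976
done [420.8 325.9  27. ] 51.16953069321857 97.0793102009789
[ 24  18  25  20 221] [36.0361991  27.37556561]
reel [ 520.62214507 -300.03331228] [0.37494847 0.92704565] 67.978872018226 -32.81833533742115 35.39859125497299 center mid [ 521.10587657 -298.83730476]
(205, 218) [ 521.5 -269.2   17. ]
(228, 152) [ 545.7 -277.4   17. ]
(345, 292) [ 496.2 -320.5   17. ]
(375, 210) [ 526.1 -331.3   17. ]
(240, 195) [ 530.2 -281.9   17. ]
(340, 248) [ 512.  -318.6   17. ]
(265, 175) [ 537.7 -291.    17. ]
(225, 213) [ 523.5 -276.5   17. ]
(362, 215) [ 524.1 -326.6   17. ]
(335, 270) [ 504.  -316.8   17. ]
```

```bash
cat >> h.py <<'E'
PIV=np.array([568,76.8]); PA=np.radians(-179.2)  # pliers x axis angle
PX=np.array([np.cos(PA),np.sin(PA)]); PY=np.array([-PX[1],PX[0]])
NEST=np.array([498,75.5]); TRAY=np.array([474.4,324.7]); TA=np.radians(6.9)
def q_tilt(yaw,tilt): # rotate down tool about its x axis: positive tilt raises the +y(jaw) side finger
    r=R.from_quat(q_down(yaw)); x=r.as_matrix()[:,0]
    y=np.array([np.cos(yaw),np.sin(yaw),0]); ax=np.cross(y,[0,0,1])
    return (R.from_rotvec(ax*tilt)*r).as_quat()
E
python3 - <<'E'
from h import *
def t(nm,p,q):
    a=inverse_kinematics(p,q); print(nm,None if a is None else np.round(a,2))
print(R.from_quat(read_tool_rot()).as_matrix().round(2))
for s in(0,np.pi):
  t('stud',[698,103,82],q_down(PA+np.pi/2+s)); t('studend',[745,103,82],q_down(PA+np.pi/2+s))
  t('sq',[683,79,38],q_down(PA+np.pi/2+s))
  t('reel',[521,-302,8],q_down(np.radians(-23)+s)); t('reel up',[521,-302,120],q_down(np.radians(-23)+s))
  for tl in(0,.14,.2): 
    for sg in(1,-1): t(('nest',s,tl,sg),[*NEST,48],q_tilt(s+PA,sg*tl)); t(('tray',s,tl,sg),[529,331,19],q_tilt(TA+s,sg*tl))
E
```

```text
[[-0.95  0.31 -0.  ]
 [ 0.31  0.95 -0.  ]
 [-0.   -0.   -1.  ]]
stud [-0.42  0.99  0.44  1.41 -0.49  0.86 -1.38]
studend [-0.38  1.05  0.44  1.23 -0.46  0.97 -1.43]
sq [-0.38  1.02  0.4   1.49 -0.52  0.74 -1.32]
reel [ 0.52  0.94 -0.13  1.76  0.24  0.46 -0.17]
reel up [ 0.48  0.76 -0.06  1.72  0.07  0.66 -0.01]
('nest', 0, 0, 1) [ 0.14  0.87 -0.64  2.04  0.99  0.58  1.94]
('tray', 0, 0, 1) [-0.62  0.94 -0.02  1.69  0.03  0.51 -0.54]
('nest', 0, 0, -1) [ 0.14  0.87 -0.64  2.04  0.99  0.58  1.94]
('tray', 0, 0, -1) [-0.62  0.94 -0.02  1.69  0.03  0.51 -0.54]
('nest', 0, 0.14, 1) [ 0.26  0.99 -0.86  1.88  0.89  0.88  2.07]
('tray', 0, 0.14, 1) [-0.71  0.91  0.06  1.84  0.09  0.27 -0.64]
('nest', 0, 0.14, -1) [-0.16  0.79 -0.18  2.2   1.39  0.17  1.51]
('tray', 0, 0.14, -1) [-0.58  0.99 -0.03  1.54 -0.06  0.74 -0.43]
('nest', 0, 0.2, 1) [ 0.29  1.04 -0.94  1.82  0.86  0.99  2.1 ]
('tray', 0, 0.2, 1) [-0.76  0.91  0.12  1.9   0.1   0.17 -0.67]
('nest', 0, 0.2, -1) [-0.05  0.8  -0.37  2.25  1.81  0.33  1.08]
('tray', 0, 0.2, -1) [-0.57  1.01 -0.02  1.47 -0.09  0.84 -0.4 ]
stud [-0.02  0.96
[... 493 characters left out ...]
, 0, -1) [-0.27  1.02 -0.68  1.67  0.87  0.77  1.88]
('nest', 3.141592653589793, 0.14, 1) [-0.15  0.79 -0.19  2.2   1.39  0.18 -1.64]
('tray', 3.141592653589793, 0.14, 1) [-0.2   1.11 -0.82  1.52  0.79  1.    2.03]
('nest', 3.141592653589793, 0.14, -1) [-0.22  0.84 -0.01  1.91 -0.04  0.53 -0.17]
('tray', 3.141592653589793, 0.14, -1) [-0.4   0.95 -0.49  1.82  1.04  0.55  1.65]
('nest', 3.141592653589793, 0.2, 1) [ 0.39  1.12 -1.26  2.23  1.6   1.1  -1.8 ]
('tray', 3.141592653589793, 0.2, 1) [-0.18  1.15 -0.87  1.45  0.76  1.09  2.07]
('nest', 3.141592653589793, 0.2, -1) [-0.21  0.86 -0.01  1.85 -0.06  0.63 -0.15]
('tray', 3.141592653589793, 0.2, -1) [-0.48  0.92 -0.38  1.88  1.16  0.44  1.5 ]
```

```bash
python3 - <<'E'
from h import *
q=q_down(PA+np.pi*1.5)
grasp(20)
move_pose([695,103,190],q)
move_straight([695,103,82],v=150)
print(read_time_s(),read_eef_pos())
im=camera('scene'); crop('scene','s1',180,110,330,230,5,im)
im=camera('top'); crop('top','t1',180,80,300,200,5,im)
E
```

```text
4.225 [695.89823654 103.45072661  83.08398867]
```

View pics/s1.png

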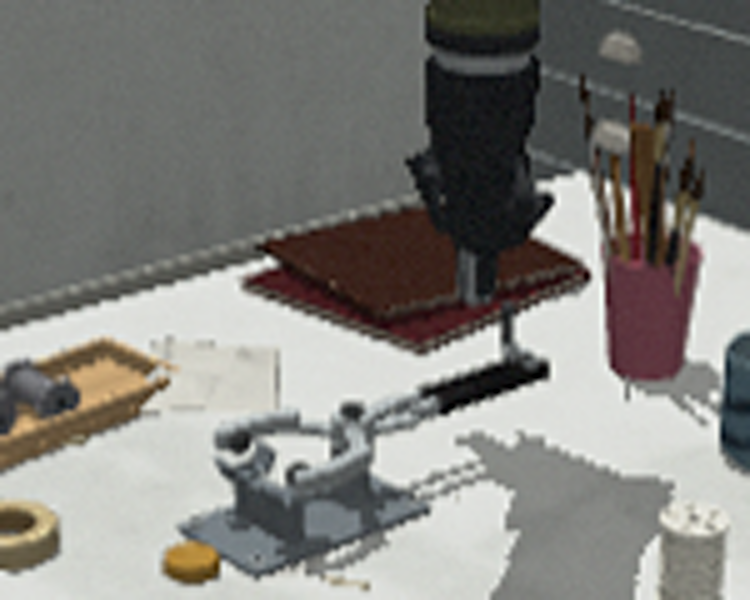

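View pics/t1.png

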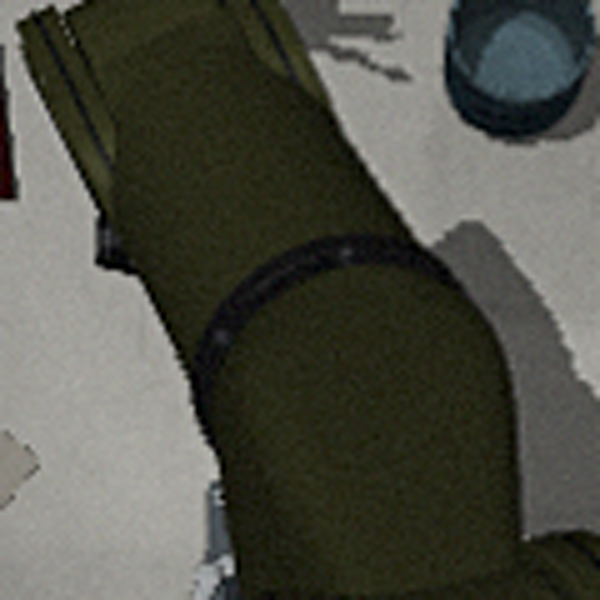

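The close scene crop shows the shut fingers just short of the stud (tip at 245,170 px, stud at 281,173). Pushing now.

```bash
python3 - <<'E'
from h import *
print(read_force())
g=move_straight([744,101,82],v=50,guard=25)
print(g,read_eef_pos(),read_force())
p=read_eef_pos()
move_straight([p[0]-12,p[1],84],v=100)
move_straight([p[0]-12,p[1],170],v=200)
move_pose([560,-150,200],q_down(np.radians(157)))
print(read_time_s())
crop('scene','s2',180,110,330,230,5); crop('top','t2',190,115,280,240,5)
E
```

```text
[-0.01685477 -0.4851958   0.57901973]
False [743.65978689 101.11769366  81.98471907] [ 0.23105693  0.27303482 -0.19560177]
7.4833
```

View pics/s2.png

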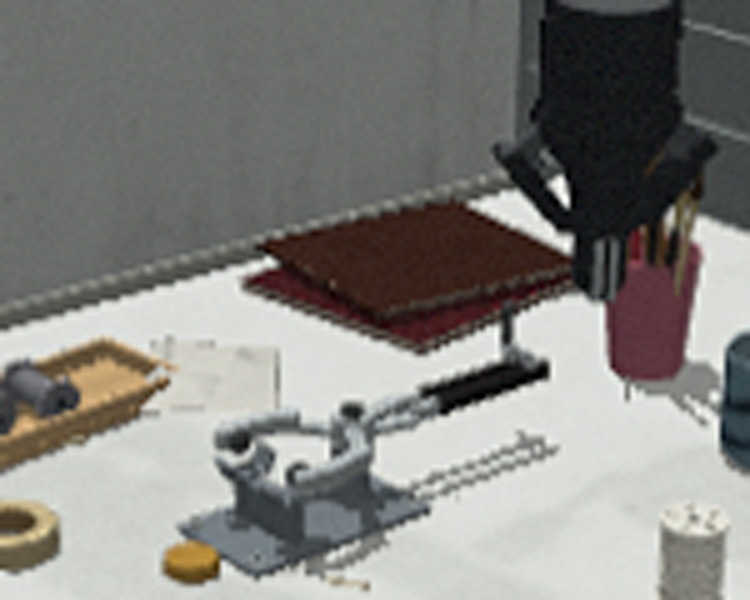

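View pics/t2.png

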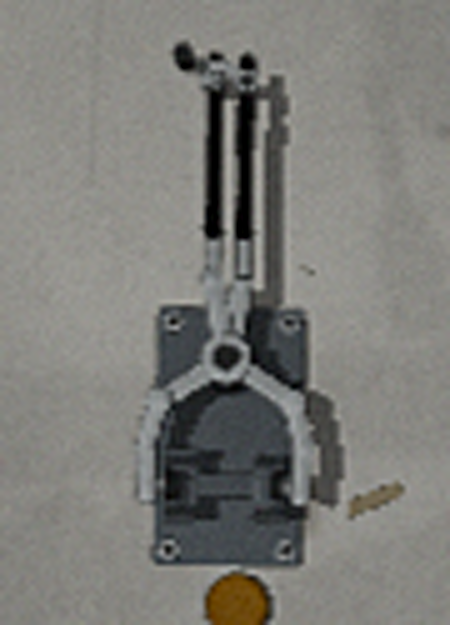

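```bash
python3 - <<'E'
from h import *
print(proj('top',[730,106,97]),proj('top',[730,106,68]),proj('scene',[730,106,97]),proj('scene',[730,106,68]))
a=(proj('scene',[695.9,103.4,83])-[180,110])*5; print('s1 tcp',a)
p=read_eef_pos(); print(p,(proj('scene',p)-[180,110])*5, proj('top',p))
print(read_gripper_width())
crop('top','t3',190,90,290,170,8); crop('scene','s3',260,150,310,200,14)
crop('top','t4',200,130,360,290,4)
E
```

```text
[225.81315187 125.21463115] [226.52113912 127.76988796] [281.05206219 170.46625233] [280.79364688 177.95927417]
s1 tcp [471.25830209 333.11768603]
[ 560.74214807 -148.53442237  199.59818643] [591.34134878 338.13416541] [325.51286975 186.36906886]
-0.0013082759836146748
```

View pics/t3.png

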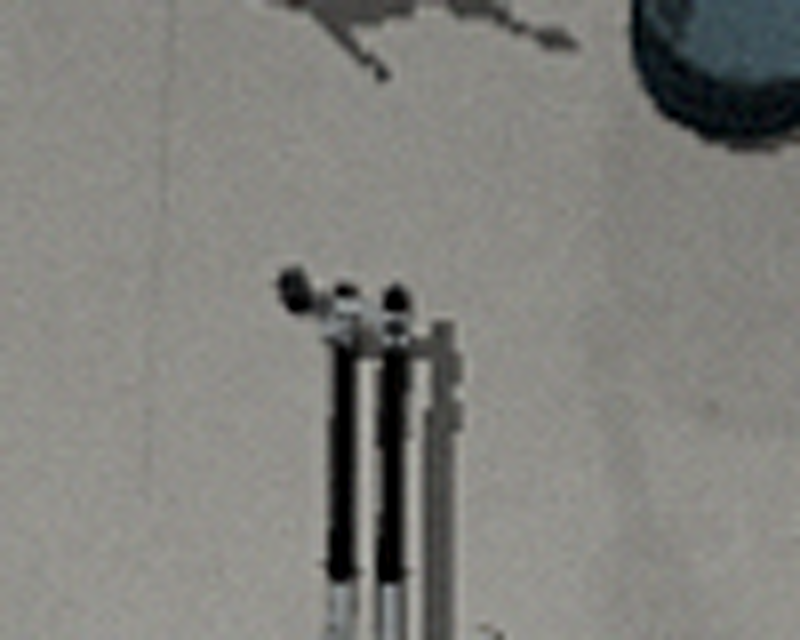

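View pics/s3.png

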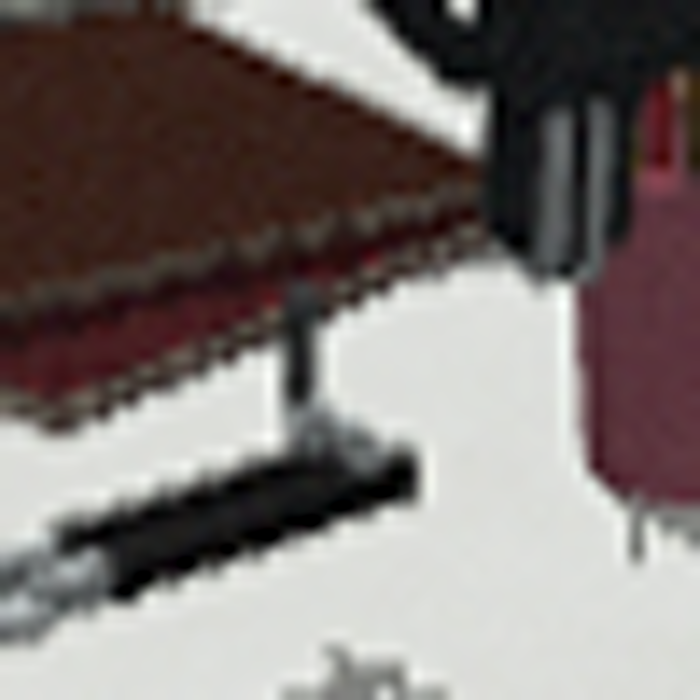

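View pics/t4.png

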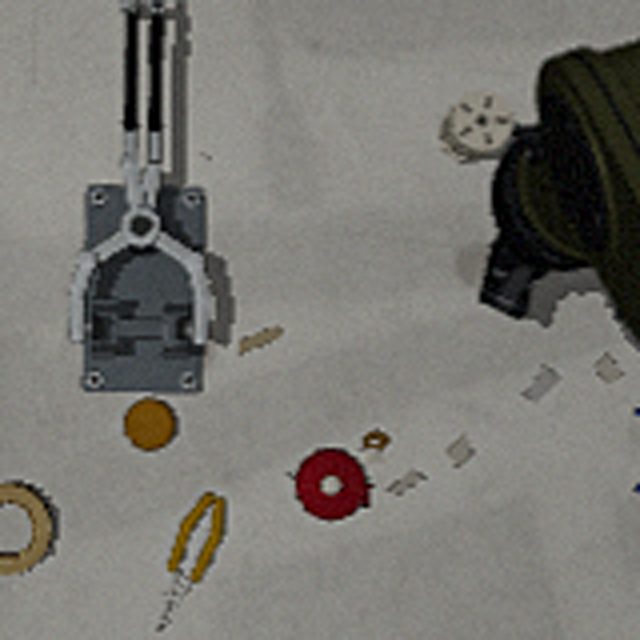

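```bash
python3 - <<'E'
from h import *
for uv,X in [((180+478/5,110+303/5),695.9),((300,170),560.7)]:
    c,d=ray('scene',uv); t=(X-c[0])/d[0]; print(c+d*t)
q=q_down(np.radians(157))
move_pose([545,-205,60],q)
crop('scene','s4',230,140,350,240,6); 
p=read_eef_pos(); print(p,(proj('scene',p)-[230,140])*6)
g=move_straight([545,-205,4],v=40,guard=6)
print(g,read_eef_pos(),read_force(),read_time_s())
E
```

```text
[695.9         97.26321842 107.89290264]
[ 560.7        -153.86563707  224.8127178 ]
[ 547.51086303 -203.55111427   61.8883248 ] [455.61383064 531.68901839]
False [ 545.20520315 -205.01208373    4.24756296] [ 0.60690095  0.65767311 -0.23883838] 9.9833
```

View pics/s4.png

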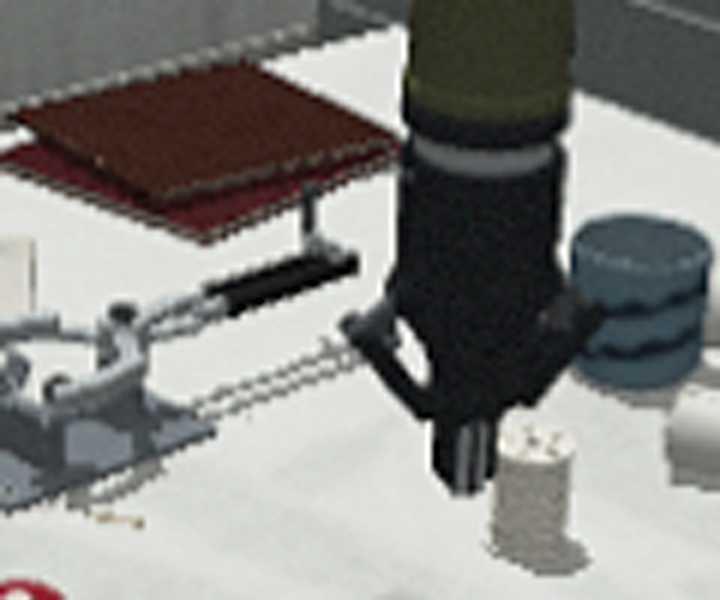

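```bash
python3 - <<'E'
from h import *
print('spool',onz('top',(320,161),60),'cam',ray('scene',(0,0))[0],ray('top',(0,0))[0])
crop('scene','s5',230,140,350,240,6); crop('top','t5',290,130,410,230,6); p=read_eef_pos();print(p,(proj('scene',p)-[230,140])*6,(proj('scene',p+[0,0,25])-[230,140])*6,(proj('top',p)-[290,130])*6)
E
```

```text
spool [ 645.0956565  -157.95689082   60.        ] cam [-287.92276635 -985.82960783  705.10311962] [ 469.60598795   25.47489181 1142.28801459]
[ 545.16888904 -205.07643481    4.23101211] [447.49028078 637.00923191] [450.47439345 593.03720125] [254.01780186 409.86706702]
```

View pics/s5.png

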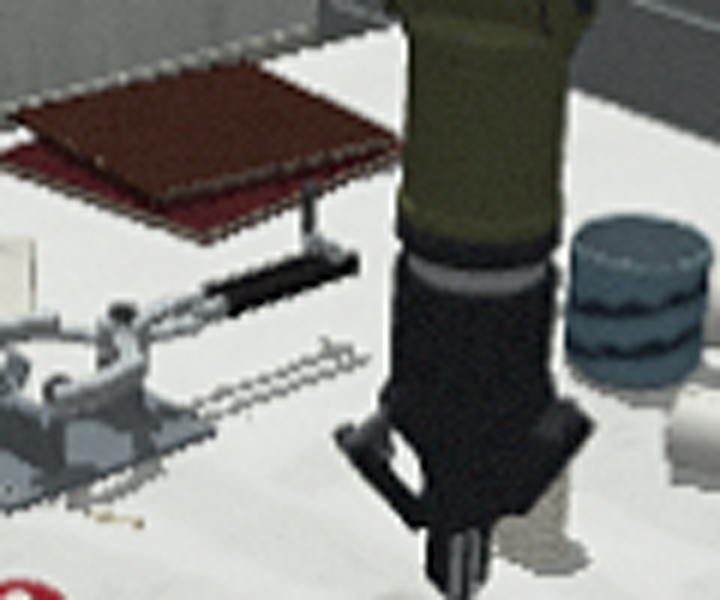

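View pics/t5.png

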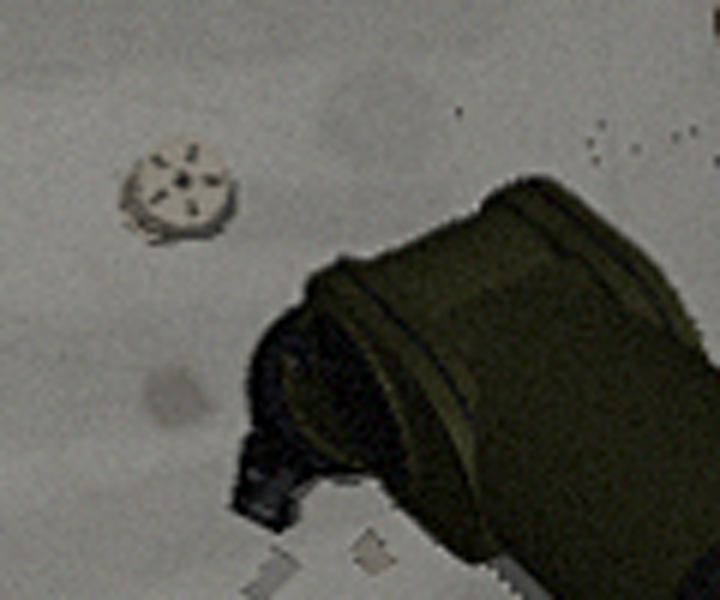

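```bash
python3 - <<'E'
from h import *
for z in (-12,-30):
    try: g=move_straight([545,-205,z],v=25,guard=4)
    except Exception as e: print(e); break
    print(g,read_eef_pos(),read_force(),read_time_s(),flush=True)
    if g: break
p=read_eef_pos(); move_straight([545,-205,p[2]+6],v=60); print(read_force())
im=crop('scene','s6',250,190,350,265,8); print((proj('scene',[545,-205,6])-[250,190])*8)
E
```

```text
False [ 545.08289037 -204.9678618   -11.95938235] [-0.94706993 -0.26910663  0.33337056] 10.875
True [ 544.87518994 -204.99608063  -26.25732366] [-1.08341816  0.99658949  6.64219345] 11.45
[-0.09050853  0.99721657 -0.77857009]
[436.45980268 445.29751007]
```

View pics/s6.png

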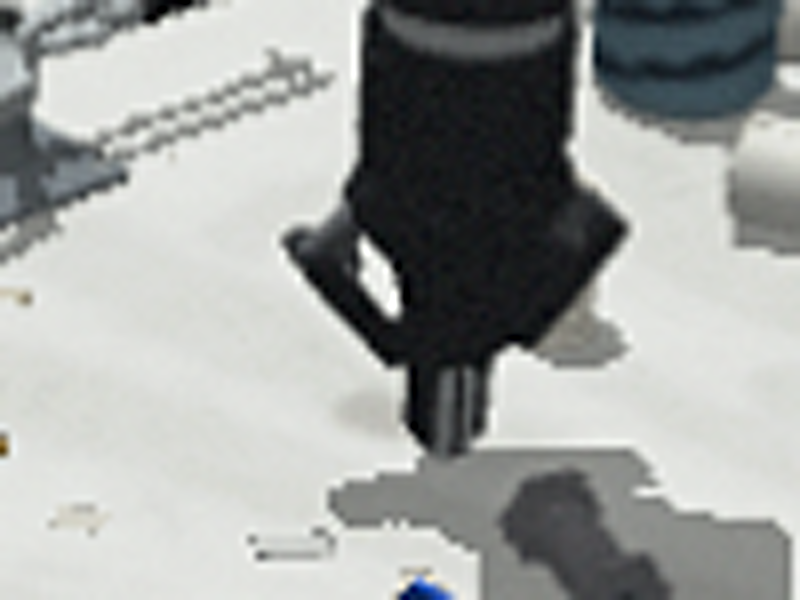

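```bash
python3 - <<'E'
from h import *
for uv,P in [((180+478/5,110+303/5),[695.9,103.4,83]),((300,170),[560.7,-148.5,199.6]),((250+448/8,190+453/8),[545,-205,-20.3])]:
    P=np.array(P)+[0,0,25.8]; print(onz('scene',uv,P[2])-P, proj('scene',P)-uv)
# gripper body pixel in top
move_straight([545,-205,100],v=200); print(read_time_s())
E
```

```text
[-1.49431976e+00 -7.78188176e+00 -4.26325641e-14] [-1.15826022 -0.7637904 ]
[-1.03766605e+00 -6.38293333e+00 -2.84217094e-14] [-1.31901733 -0.75762287]
[ 0.11431497 -5.90490773  0.        ] [-1.452426   -0.81736208]
12.5083
```

```bash
python3 - <<'E'
from h import *
q=q_down(PA+np.pi*1.5)
move_pose([692,107,130],q)
move_straight([692,107,55],v=150)
g=move_straight([746,104,55],v=60,guard=25)
print(g,read_eef_pos(),read_force())
p=read_eef_pos()
move_straight([p[0]-14,p[1],57],v=100)
move_straight([p[0]-14,p[1],150],v=250)
move_pose([560,-150,170],q_down(np.radians(157)))
print(read_time_s())
crop('scene','s2b',180,110,330,230,5); crop('top','t2b',190,105,280,240,4)
E
```

```text
False [745.60751079 104.11407239  55.02901386] [0.77196378 0.30088156 0.68174124]
17.5
```

View pics/s2b.png

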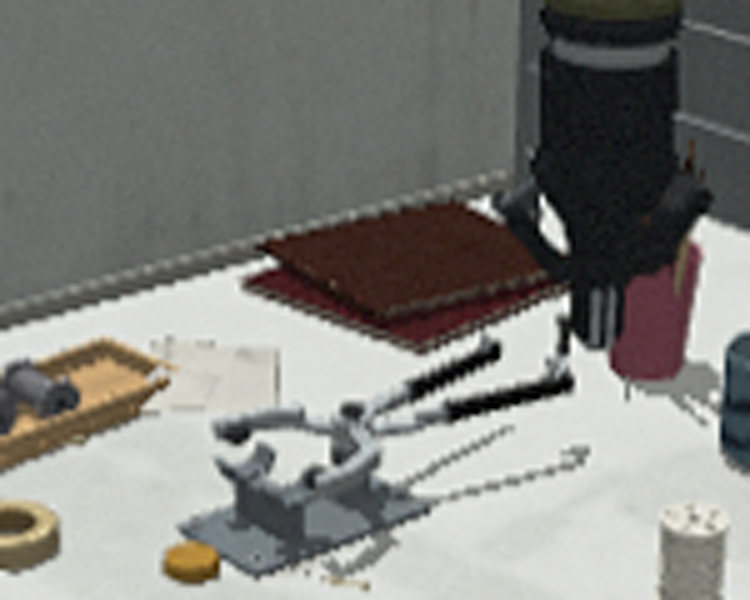

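View pics/t2b.png

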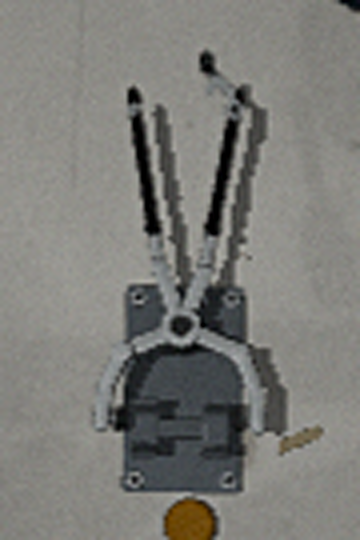

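```bash
cat >> h.py <<'E'
OFF=25.8
def tcp(P,q,d): # TCP command so that true tips lie d beyond point P along tool z
    z=R.from_quat(q).as_matrix()[:,2]; return np.asarray(P,float)+z*(d+OFF)
E
python3 - <<'E'
from h import *
q=q_tilt(np.radians(157.5),-0.15); P=np.array([521,-302,17.])
open_gripper()
move_pose(tcp(P+[0,0,70],q,7),q)
move_straight(tcp(P,q,7),v=120,guard=12)
print(read_eef_pos(),tcp(P,q,7),read_force())
crop('scene','s7',260,200,360,275,8);
grasp(30); print(read_gripper_width(),read_time_s())
move_straight(tcp(P+[0,0,90],q,7),v=200)
print(read_gripper_width(),read_force())
crop('scene','s8',230,140,350,230,6); crop('top','t8',310,150,410,230,7)
E
```

```text
[ 526.62985458 -303.41677147  -14.69004608] [ 525.52846089 -303.87574992  -15.43169136] [0.17192656 0.01410439 1.76877998]
0.26690913613200357 20.5583
0.26587103050261 [-0.36770722  0.87343412 -0.73870639]
```

View pics/s7.png

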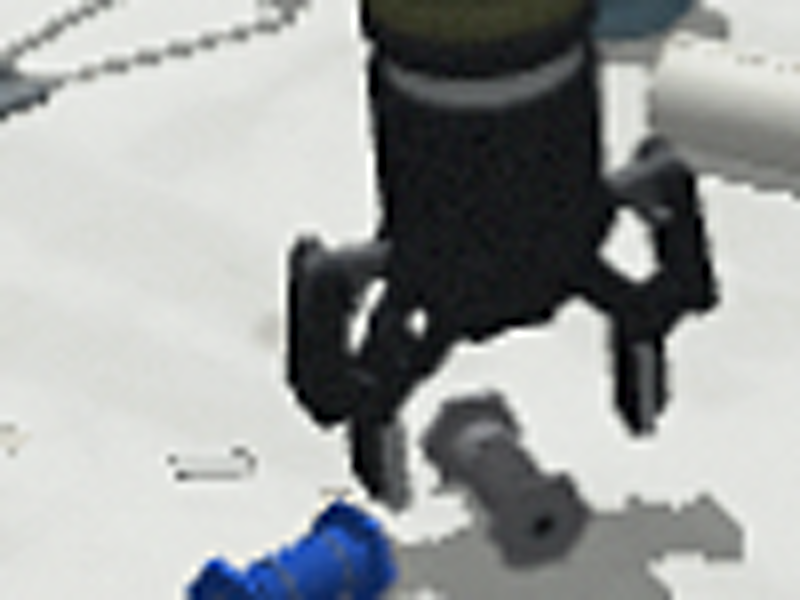

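View pics/s8.png

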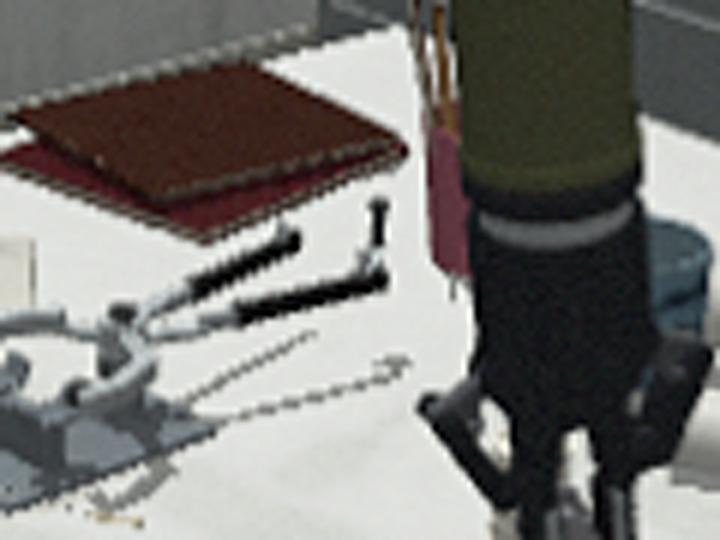

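View pics/t8.png

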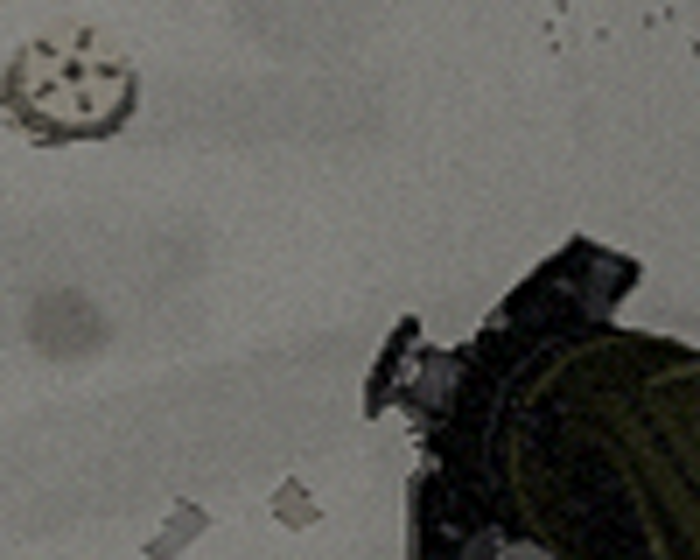

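```bash
python3 - <<'E'
from h import *
q=read_tool_rot(); e=read_eef_pos(); z=R.from_quat(q).as_matrix()[:,2]; A=e-z*(7+OFF); print('axis pt',A)
w=onz('top',(310+393/7,150+368/7),A[2]+3); a=np.array([np.cos(np.radians(67.5)),np.sin(np.radians(67.5))])
d=w[:2]-A[:2]; print(w,d,'along',d@a,'perp',d@[a[1],-a[0]], 'expected along 30.5(+2)')
crop('scene','s9',290,170,390,260,8)
E
```

```text
axis pt [ 519.81072194 -301.6918256   105.31719106]
[ 529.39059774 -274.62427192  108.31719106] [ 9.5798758  27.06755368] along 28.67321859084939 perp -1.5076531758305656 expected along 30.5(+2)
```

View pics/s9.png

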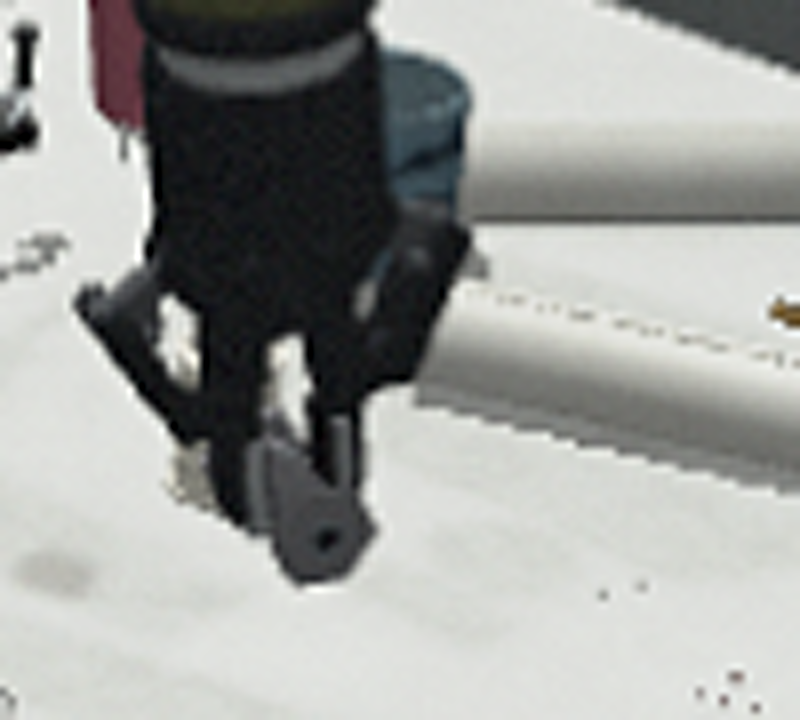

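```bash
python3 - <<'E'
from h import *
q=read_tool_rot(); e=read_eef_pos(); z=R.from_quat(q).as_matrix()[:,2]; x=R.from_quat(q).as_matrix()[:,0]; A=e-z*(7+OFF)
a=np.array([np.cos(np.radians(67.5)),np.sin(np.radians(67.5)),0]); print(a,x)
for k in(-27,-22,0,33): print(k,(proj('scene',A+a*k)-[290,170])*8,(proj('top',A+a*k)-[310,150])*7)
E
```

```text
[0.38268343 0.92387953 0.        ] [-3.82461952e-01 -9.23971215e-01  2.22507218e-04]
-27 [319.8225184  534.29048033] [525.02576162 423.82566827]
-22 [313.30291902 526.81476099] [513.09741578 418.49249005]
0 [285.14050542 494.53170637] [460.57018687 395.01623964]
33 [244.44017174 447.90317386] [381.66457684 359.77710963]
```

```bash
python3 - <<'E'
from h import *
q=q_tilt(PA+2*np.pi,-0.15); P=np.array([498,74,58.])
move_pose(tcp(P+[0,0,75],q,7),q)
print(read_gripper_width(),read_time_s())
move_straight(tcp(P+[0,0,20],q,7),v=150)
crop('top','t10',190,140,290,240,7);crop('scene','s10',190,140,290,230,8)
E
```

```text
0.2688340190508046 22.7167
```

View pics/t10.png

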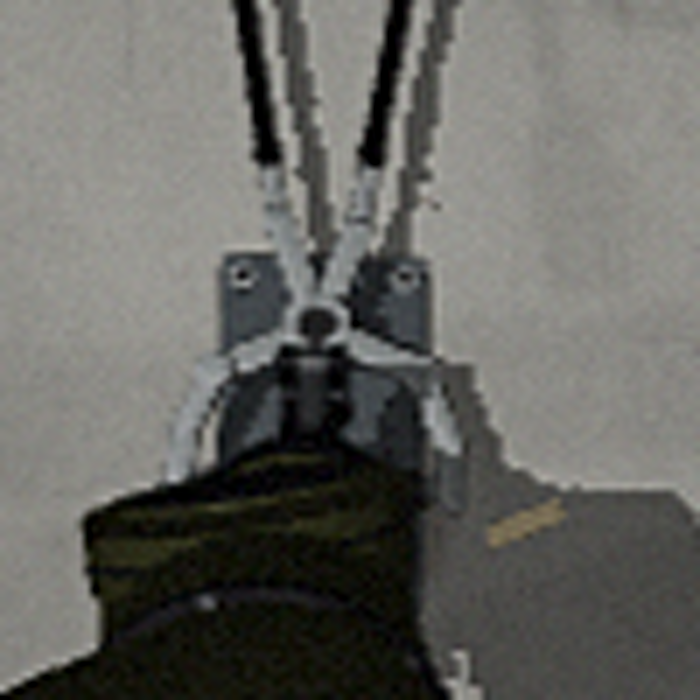

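View pics/s10.png

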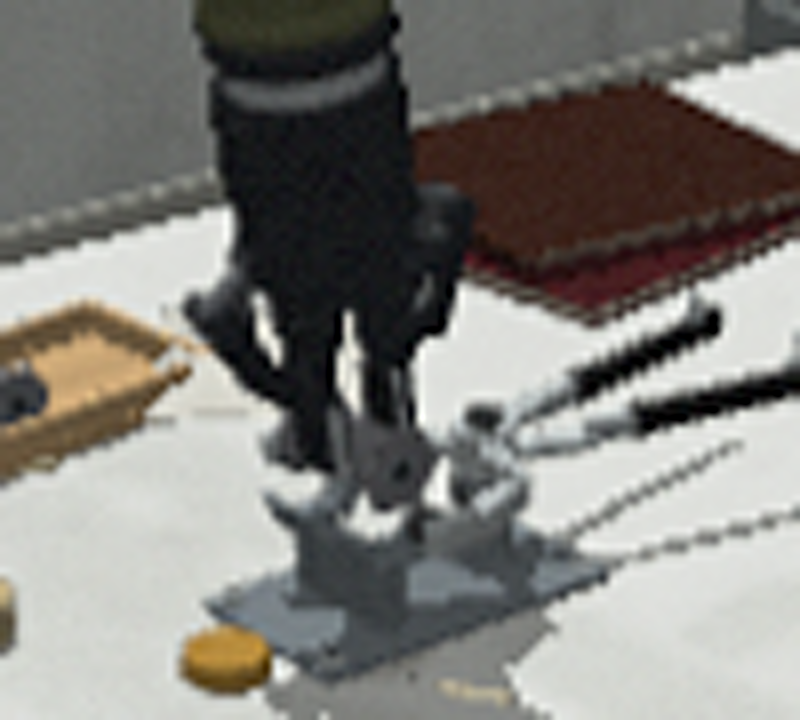

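The reel hangs level above the saddles (reel end at 239,198 px in the scene, pivot at 250,192). Lowering it.

```bash
python3 - <<'E'
from h import *
q=q_tilt(PA+2*np.pi,-0.15); P=np.array([498,74,57.5])
f0=read_force()
g=move_straight(tcp(P,q,7),v=50,guard=8)
print(g,read_eef_pos()-tcp(P,q,7),read_force()-f0)
open_gripper(); print(read_force()-f0,read_gripper_width())
move_straight(tcp(P+[0,0,70],q,7),v=200)
move_pose([640,78,130],q_down(PA+np.pi*1.5))
print(read_time_s())
crop('top','t11',190,105,290,240,5);crop('scene','s11',190,140,290,230,8)
E
```

```text
True [-0.88263375 -0.2590169   1.07905926] [-0.21797569  1.20029158  0.31114772]
[-1.08275784 -0.61831193  1.62447398] 0.9985751721217879
27.0917
```

View pics/t11.png

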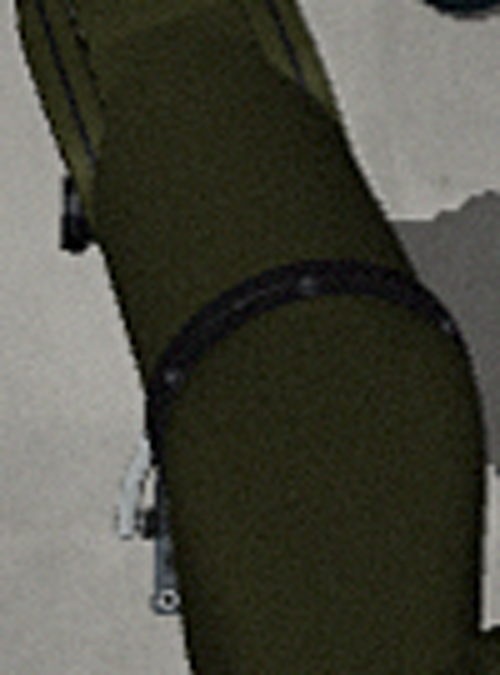

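View pics/s11.png

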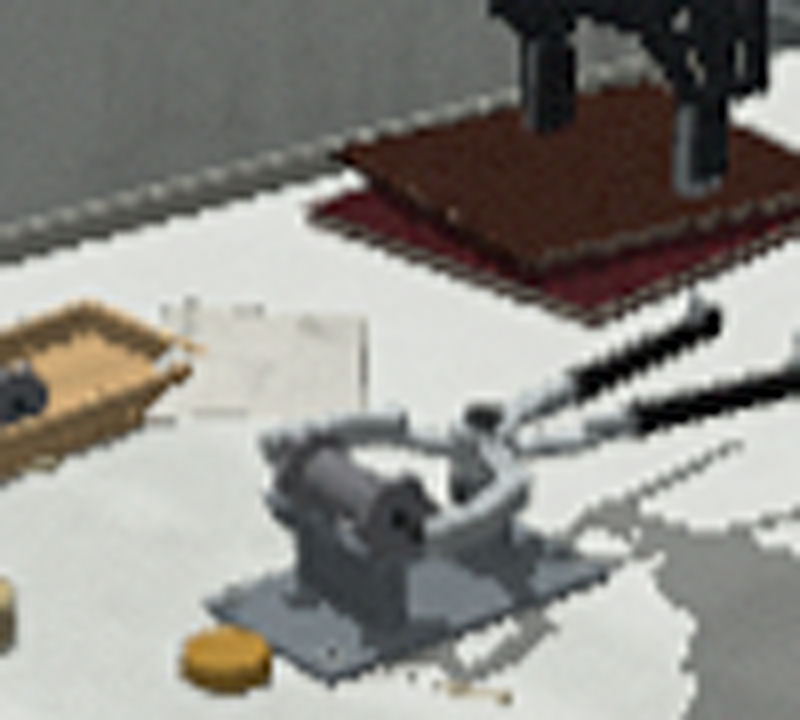

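```bash
python3 - <<'E'
from h import *
q=q_down(PA+np.pi*1.5)
move_straight([683,79,70],v=200)
g=move_straight([683,79,8],v=120,guard=8)
print(g,read_eef_pos())
crop('scene','s12',210,140,310,230,8)
grasp(30); w=read_gripper_width(); print(w,w*85,read_time_s())
crop('scene','s13',190,140,290,230,8)
E
```

```text
False [683.50578791  79.16641254   8.63126512]
0.3309792412092408 28.13323550278547 28.9833
```

View pics/s12.png

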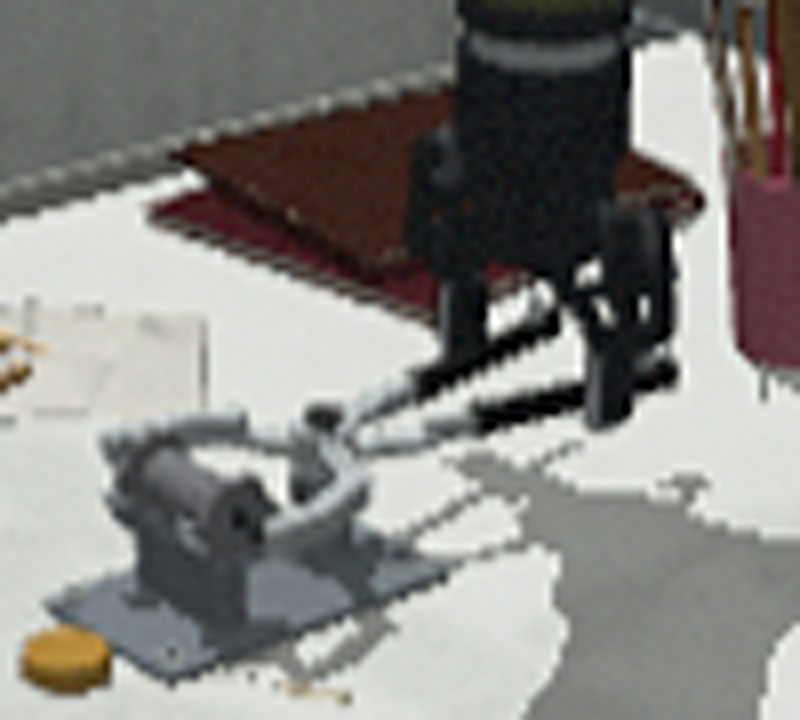

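View pics/s13.png

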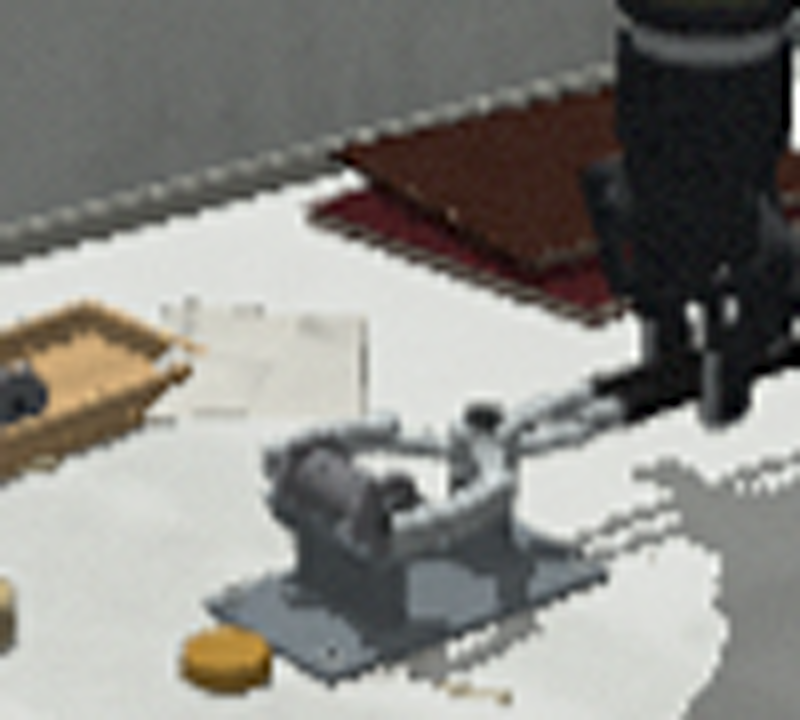

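```bash
python3 - <<'E'
from h import *
print(read_gripper_width()*85)
crop('scene','s14',210,180,260,220,15); crop('top','t14',200,150,260,220,8)
print([ (k,(proj('scene',[498,75.5+k,57])-[210,180])*15) for k in(-37,-27,0,27)])
print([ (k,(proj('top',[498,75.5+k,57])-[200,150])*8) for k in(-37,-27,0,27)])
E
```

```text
27.88453715016663
[(-37, array([465.29027739, 380.03523695])), (-27, array([436.74998152, 363.55096105])), (0, array([361.07270041, 319.83021393])), (27, array([287.35852563, 277.22804061]))]
[(-37, array([386.3489108 , 493.72059698])), (-27, array([357.46064233, 492.91112002])), (0, array([279.46618058, 490.71680313])), (27, array([201.49074805, 488.51011383]))]
```

View pics/s14.png

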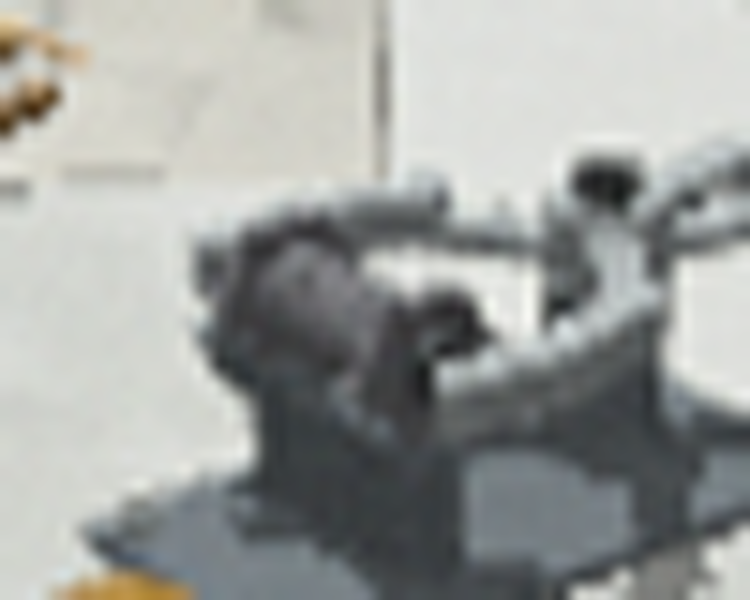

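View pics/t14.png

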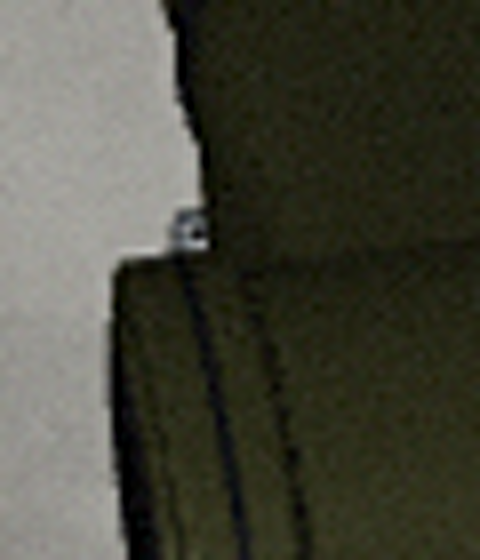

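```bash
python3 - <<'E'
from h import *
open_gripper()
move_straight([683,79,90],v=250)
q=q_tilt(PA+2*np.pi,-0.15); P=np.array([520,-60,150.])
move_pose(P,q)
print(read_time_s())
im=camera('scene');crop('scene','s15',210,170,270,220,13,im); crop('top','t15',190,105,290,240,5)
E
```

```text
31.3
```

View pics/s15.png

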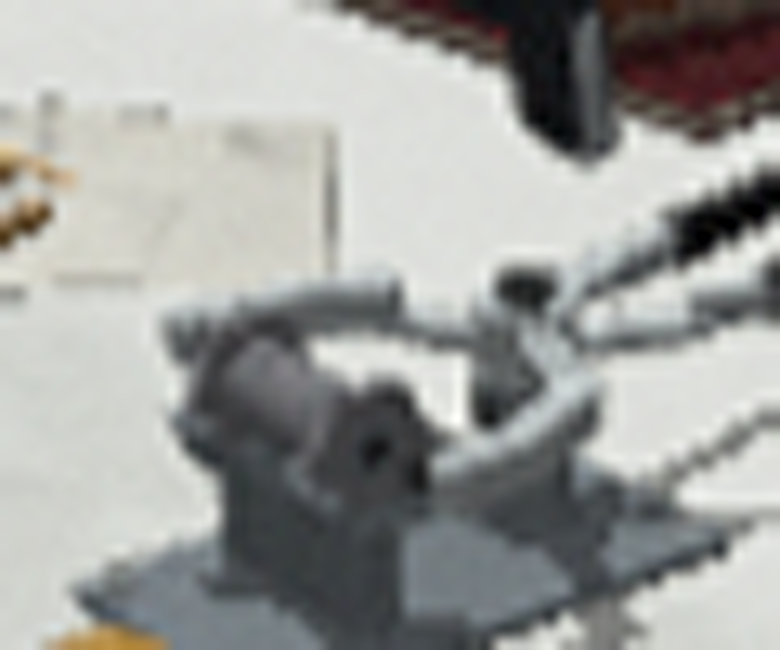

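View pics/t15.png

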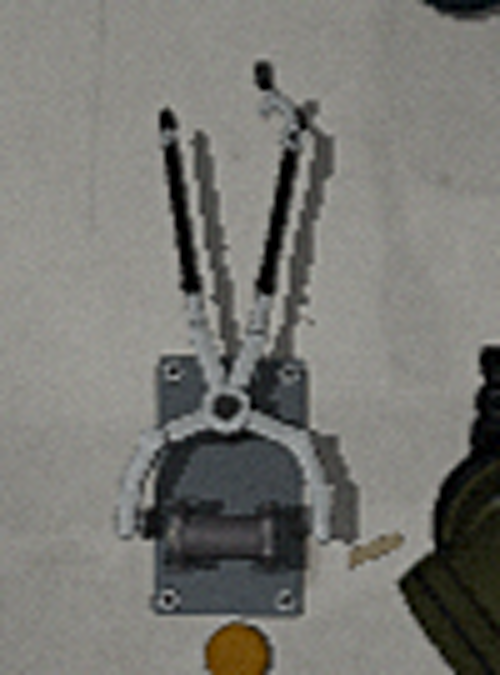

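```bash
python3 - <<'E'
from h import *
im=camera('top'); crop('top','t16',210,195,265,228,14,im)
E
```

```text
(no output)
```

View pics/t16.png

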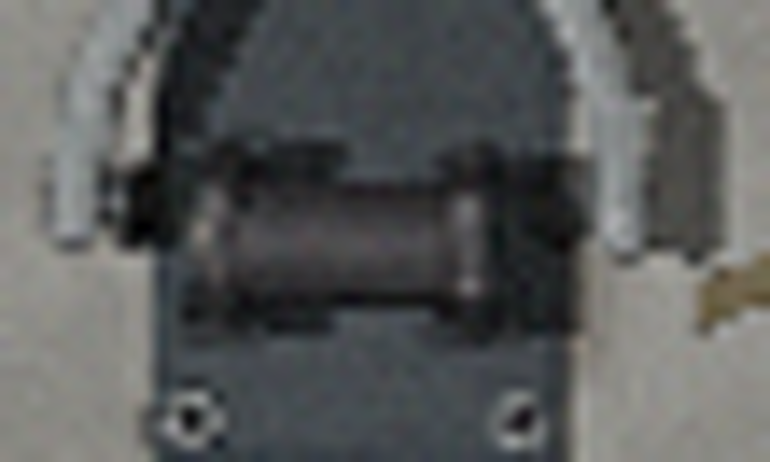

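```bash
python3 - <<'E'
from h import *
f=lambda x,y:onz('top',((x+.5)/14-.5+210,(y+.5)/14-.5+195),74)
a,b=f(208,240),f(468,238); print('flange centres',a,b,np.linalg.norm(a-b),'(49 home, 55 proud) mid',(a+b)/2)
c,d=f(226,240),f(450,238); print('barrel',np.linalg.norm(c-d))
g=lambda x,y:onz('top',((x+.5)/14-.5+210,(y+.5)/14-.5+195),69)
print('barrel edges x',g(340,185),g(340,298))
E
```

```text
flange centres [495.82085008 103.39912427  74.        ] [497.63673985  52.82571989  74.        ] 50.60599456527626 (49 home, 55 proud) mid [496.72879496  78.11242208  74.        ]
barrel 43.59889299885286
barrel edges x [507.4212326   78.30262842  69.        ] [485.35652393  77.60009098  69.        ]
```

```bash
python3 - <<'E'
from h import *
t=0.13; D=4
q=q_tilt(PA+2*np.pi,-t); P=np.array([497.8,77.5,57.])
move_pose(tcp(P+[0,0,60],q,D),q)
g=move_straight(tcp(P,q,D),v=100,guard=10); print(g,read_eef_pos()-tcp(P,q,D))
grasp(30); print(read_gripper_width()*85)
move_straight(tcp(P+[0,0,90],q,D),v=150)
print(read_gripper_width()*85,read_time_s())
q2=q_tilt(TA,-t); T=np.array([530.5,331.5,25.])
move_pose(tcp(T+[0,0,90],q2,D),q2)
move_straight(tcp(T+[0,0,30],q2,D),v=150)
print(read_gripper_width()*85,read_time_s())
crop('top','t17',110,160,210,260,7);crop('scene','s17',140,130,260,220,6)
E
```

```text
Traceback (most recent call last):
bench.PlanningError: the arm cannot follow that straight line within its joint ranges
```

```bash
python3 - <<'E'
from h import *
P=np.array([497.8,77.5,57.]);D=4
print(np.round(read_qpos(),2),read_eef_pos(),read_time_s())
for t in(.1,.13,.15):
  for yaw,s in((PA+2*np.pi,-1),(PA+np.pi,1)):
    q=q_tilt(yaw,s*t)
    for h in(0,30,60):
        a=inverse_kinematics(tcp(P+[0,0,h],q,D),q); print(t,s,h,None if a is None else np.round(a,2))
E
```

```text
[-0.08  0.72 -0.31  2.15  0.95  0.29  1.94] [501.79488807  77.70351662  87.17330181] 32.1083
0.1 -1 0 [-0.18  0.83 -0.13  2.15  1.09  0.14  1.81]
0.1 -1 30 [-0.09  0.78 -0.27  2.14  0.98  0.26  1.92]
0.1 -1 60 [-0.02  0.73 -0.38  2.12  0.89  0.36  2.01]
0.1 1 0 [-0.27  0.83  0.02  2.16  0.18  0.05 -0.43]
0.1 1 30 [-0.4   0.79  0.22  2.15 -0.86  0.17  0.61]
0.1 1 60 [-0.4   0.73  0.22  2.14 -0.59  0.23  0.35]
0.13 -1 0 [-0.02  0.85 -0.41  2.17  1.5   0.34  1.41]
0.13 -1 30 [-0.16  0.77 -0.17  2.17  1.06  0.17  1.83]
0.13 -1 60 [-0.07  0.71 -0.31  2.15  0.95  0.29  1.94]
0.13 1 0 [ 0.4   1.18 -1.26  2.15  1.53  1.12 -1.7 ]
0.13 1 30 [-0.28  0.77  0.02  2.18  0.25  0.07 -0.5 ]
0.13 1 60 [-0.4   0.72  0.22  2.17 -0.71  0.18  0.46]
0.15 -1 0 [-0.01  0.86 -0.42  2.19  1.61  0.35  1.3 ]
0.15 -1 30 [-0.23  0.77 -0.07  2.19  1.14  0.09  1.75]
0.15 -1 60 [-0.12  0.71 -0.25  2.17  1.    0.24  1.89]
0.15 1 0 [ 0.4   1.18 -1.26  2.17  1.56  1.12 -1.73]
0.15 1 30 [-0.15  0.77 -0.19  2.19  1.31  0.18 -1.56]
0.15 1 60 [-0.41  0.72  0.22  2.19 -0.83  0.15  0.58]
```

```bash
python3 - <<'E'
from h import *
t=0.10; D=4
q=q_tilt(PA+2*np.pi,-t); P=np.array([497.8,77.5,57.])
move_straight(tcp(P+[0,0,55],q,D),q,v=150)
g=move_straight(tcp(P,q,D),v=100,guard=10); print(g,read_eef_pos()-tcp(P,q,D))
grasp(30); print(read_gripper_width()*85)
move_straight(tcp(P+[0,0,55],q,D),v=120)
print(read_gripper_width()*85,read_time_s())
q2=q_tilt(TA,-t); T=np.array([530.5,331.5,25.])
move_pose(tcp(T+[0,0,90],q2,D),q2)
move_straight(tcp(T+[0,0,30],q2,D),v=150)
print(read_gripper_width()*85,read_time_s())
crop('top','t17',110,160,210,260,7);crop('scene','s17',140,130,260,220,6)
E
```

```text
False [ 0.10863559 -0.10815488  0.38431164]
22.66844277110259
22.628627589083074 34.2583
22.686470358403334 36.675
```

View pics/t17.png

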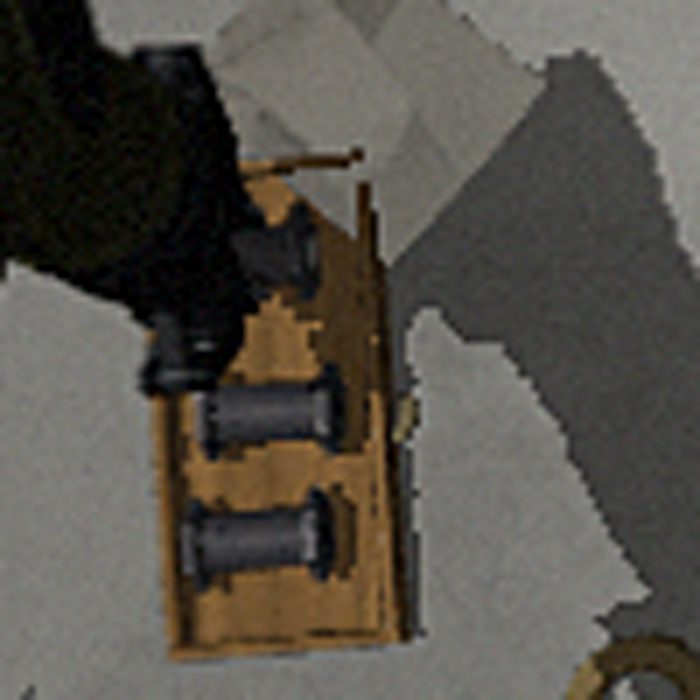

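View pics/s17.png

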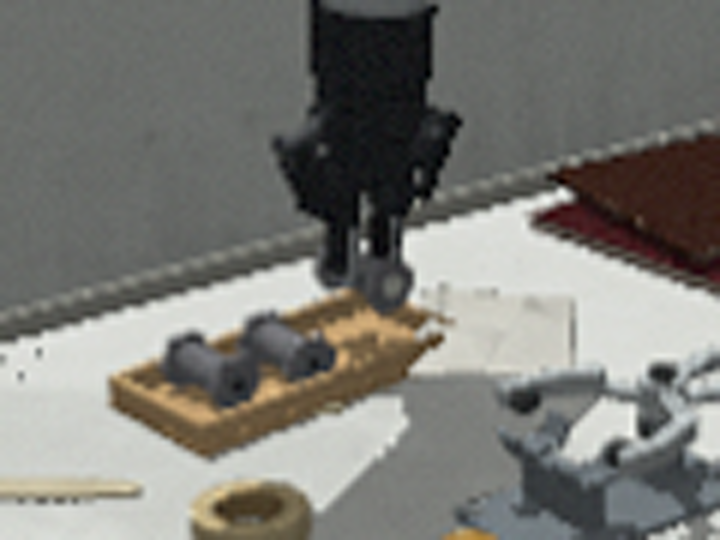

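```bash
python3 - <<'E'
from h import *
t=0.10; D=4
q2=q_tilt(TA,-t); T=np.array([530.5,331.5,25.])
g=move_straight(tcp(T,q2,D),v=60,guard=8); print(g,read_eef_pos()-tcp(T,q2,D),read_gripper_width()*85)
f0=read_force()
open_gripper(); print(read_force()-f0)
move_straight(tcp(T+[0,0,90],q2,D),v=150); print(read_force()-f0)
move_pose([480,-100,250],q_down(np.pi/2))
print(read_time_s())
crop('top','t18',110,160,210,260,7);crop('scene','s18',140,130,260,220,6)
im=camera('top'); cv2.imwrite('pics/top18.png',im[:,:,::-1])
E
```

```text
False [-0.00567165 -0.11820649 -0.24944663] 22.200468050027663
[ 1.26683803 -0.30225604  0.03461747]
[ 0.41428962 -0.14675635  0.66951194]
40.5083
```

View pics/t18.png

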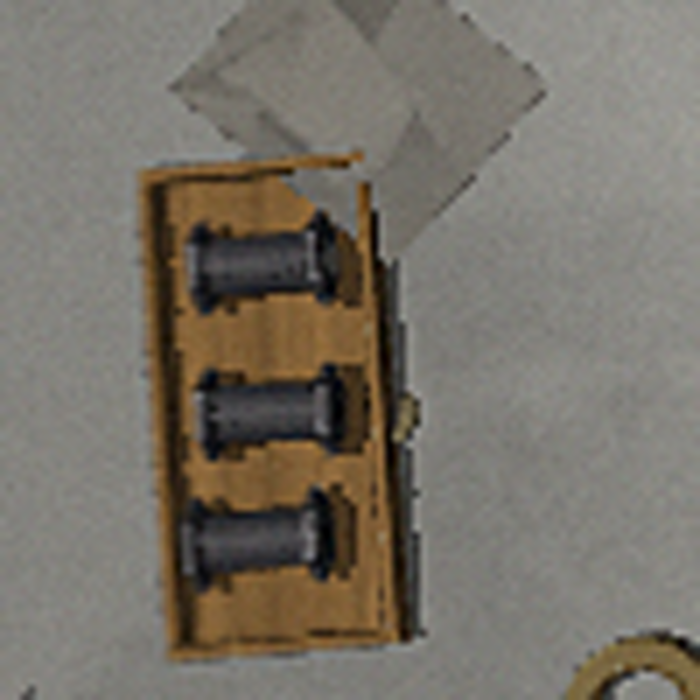

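View pics/s18.png

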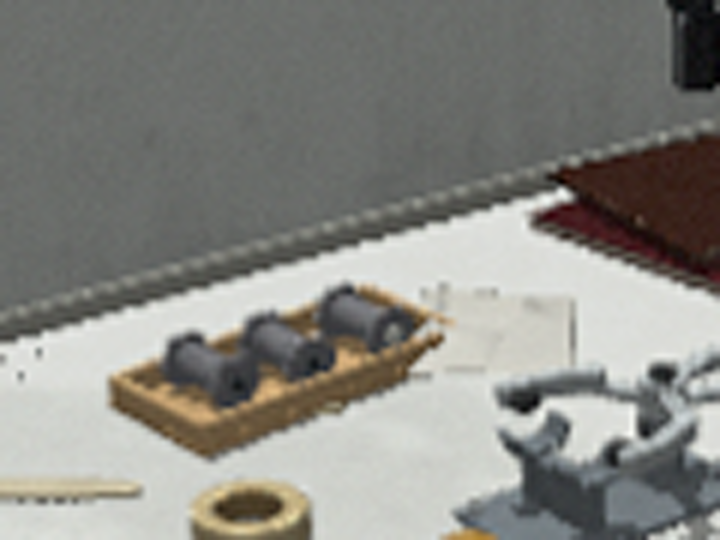

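View pics/top18.png

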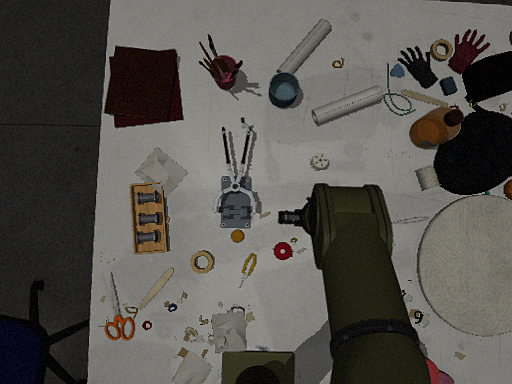

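```bash
python3 - <<'E'
from h import *
f=lambda x,y:onz('top',((x+.5)/7-.5+110,(y+.5)/7-.5+160),35)
for a,b in[((203,267),(318,258)),((210,413),(325,405)),((196,543),(310,535))]:
    A,B=f(*a),f(*b); print((A+B)/2,np.linalg.norm(A-B),np.degrees(np.arctan2(*(A-B)[[1,0]])))
print(sign_off(),read_time_s())
E
```

```text
[531.80361351 328.29367548  35.        ] 47.080075951327615 96.10259028952255
[472.62263294 322.5312135   35.        ] 46.86334758719575 95.67232884752889
[420.21859366 325.94108929  35.        ] 46.329269543695865 95.76896344289106
the job is handed in; nothing more can be done
the job is handed in; nothing more can be done
```

The job is done and handed in at about 41 s. I pushed the keeper off and the handles sprang open. I then seated the grey reel in the saddles, let go, and squeezed both handles at 30 N until the flange went home. After the handles reopened, I laid the reel in the free end of the tray.

**Last checks:**
- **Reel closed:** in the pliers its flange centres measured about 50.6 mm apart (49 home, 55 proud), and no white neck showed. In the tray it spans 47.1 mm, against 46.9 and 46.3 mm for the finished reels measured the same way.
- **Placing:** it lies within 0.5° of the finished reels' direction, about 4 mm from the estimated middle of the free place. It looks flat in both views.
- **Other things:** the two finished reels and the bystanders look unmoved in the final pictures.

**What failed or disagreed:**
- **Tool height:** the first push at the keeper passed over the stud. A touch on the bench showed the fingertips sit about 26 mm above where the reported TCP says they are, so I corrected every later move for that.
- **Rejected line:** one straight move down to the seated reel was refused by the planner. I redid it with less tilt.
- **Handle width:** during the squeeze the width read 28 mm where about 33 was expected. The gripper also read the 24 mm barrel as 22.6, so its width reading is low, but that explains only part of the gap.

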